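# Level the spare lamp caps and snap the case shut

## Robot

A 6-joint arm with a two-finger parallel gripper is mounted at the origin on the work surface. World frame = base frame: x ahead of the robot, y to its left, z up, the work surface at z = 0. Lengths are in m, angles in rad, forces in N, time in s.
With the tool pointing down it reaches from about 0.375 to 0.925 m from the base axis. Payload 5.7 kg.
Tool frame: the origin (TCP) lies at the centre of the arm's flange, where the gripper is bolted on; the fingertips stand 182 mm ahead of it and the grasp point (between the pads) lies 163 mm ahead of it; z points along the fingers, y is the direction in which the jaws open and shut (so a half turn about z gives the same grasp; the last joint's range is limited). The gripper opens to 88 mm and grips with 3 to 60 N. Pads are 20 mm wide; open, the fingers measure 115 mm over their backs; the gripper's body (75 mm by 178 mm) begins 61 mm behind the grasp point.
Start: joints at [1.154, 0.359, 1.51, -0, 1.272, -0.115], TCP at [0.178, 0.573, 0.405] pointing down, gripper open.
Joint ranges: [-2.97, 2.97], [-1.01, 2.36], [0.21, 2.38], [-0.96, 4.11], [0.2, 2.71], [-2.98, 2.98]. Speed limits (rad/s): [2.39, 2.39, 3.14, 3.14, 3.14, 3.14].

## Interface

Orientations are given as a unit quaternion [w, x, y, z].
In Python, from bench import status, eyes, workorder gives the robot as it stands.
- The arm moves only by the shell command python3 -m inch 'ROWS' [FORCE]. ROWS is JSON, a list of rows, each a list of 3 entries, a list of its own where there are three numbers: the shift along the tool's x, y, z in units of 30 mm (1.0 is 30 mm), then the turn, a rotation vector about the tool's x, y, z in units of 6 degrees (1.0 is 6 degrees), then the opening, from 0 (shut) to 1 (fully open). In form: [[[x, y, z], [ax, ay, az], claw], ...]. A call has exactly 8 rows; each row is the pose to reach, as a shift and turn from the pose measured when the call began, along the tool's axes at that moment; what a row does not reach only later rows make up. A row lasts 1/10 s, in which the tool goes at most 50 mm and 8.59 degrees, less where a joint would pass 70% of its speed; a pose out of reach is approached as far as the arm can. A call with a gripper value outside its range is refused whole. The fingers move at their own pace and stop on an object; FORCE is the grip in N (left out, the last holds). Time passes only in rows, so rows that repeat a pose let the fingers close, or fill a call up. It gives the time, the measured TCP pose, the force and the opening at its end, in the units of the state.
- status.sense(): the state, without advancing time (a new reading comes with each control period).
- eyes.get_image(name): name is "scene" or "side" or "wrist"; returns a dict with "pixels" (480x640x3 uint8, red, green, blue), "K" (3x3 intrinsics, pixels), "xyz" and "orientation" of the camera in the world. Camera axes: x right, y down, z forward; pixel columns grow to the right and rows downward; lengths in m; the calibration is good to about 2 mm. A picture is of the moment at which its call begins. There is no depth.
- workorder.hand_in(): hands the job in, once; it reports no verdict.
The state is a dict: "clock": time; "joints": joint angles; "joint_velocities": joint speeds; "effort": joint torques, N m; "tcp_pos": TCP position; "tool_rot": TCP orientation; "contact_force": force on the tool from outside, world axes, zero at the start; "wrist_torque": the same for the moment, N m; "grip_width": opening from 0.0 (shut) to 1.0 (fully open).
Only numpy, scipy, OpenCV 4.12 (cv2) and the standard library are available. Lean on these libraries where they do the work, as an engineer would, in place of code of your own. Each camera call takes 0.05 s, during which the arm holds its last target.

## Task

The spare pilot-lamp caps are heaped in the open case, so its cover cannot close: push the heap level so that all six caps are down on the floor of the case, none lying on top of another. Then take the cover by its orange grip, set it over the case between the blue corner guides and press it straight down until both spring latches snap over it and it sits fully home. Keep pressing it down firmly (about 15 N) and finish while still holding it pressed; leave everything else on the bench where it is.

Things in the scene. Friction and masses are not known exactly. Their poses are not given: they have to be found in the camera images.
- case: Open grey spares case, fixed. Origin: centre of its underside on the bench; z up, x along its long side. Outside 158 (x) x 108 (y) mm, inside 150 x 100 mm, floor 4 mm thick, rim 40 mm above the bench. With its guides and latches it reaches 90 mm from the centre in x and 66 mm in y.
- case_floor (a point): Centre of the case's inner floor, 4 mm above the bench; axes as the case.
- case_seat (a point): Centre of the case's mouth at rim height, 40 mm above the bench: where the underside of the fully home cover lies; axes as the case. Blue guide plates stand at each corner outside the walls up to 64 mm above the bench, flared tips to 75 mm; they leave the cover 2.5 mm of play on every side.
- seal: Black rubber seal on the case's rim (its top is the rim); the cover is pressed on it. Its origin is the case's origin.
- latch_left (a joint): Spring latch at the middle of the case's +y long side, with a white roller (10 mm dia, 44 mm long along x, centre 50 mm above the bench). 0 at rest, grows as the roller is pushed outward, m (up to 0.007). At rest the roller overhangs the cover's edge by 3.5 mm; spring 3 N/mm.
- latch_right (a joint): The same on the -y long side. Pressing the cover straight down from 15 mm above its seat pushes both rollers out against 10 to 18 N in all; the force suddenly drops some 9 mm above the seat, the edge slides past, and the rollers jump in over the top of the edge in the last 2 mm; the cover then lies loosely under them on the seal.
- cover: White cover that snaps on: plate 158 (x) x 108 (y) x 5 mm, about 0.15 to 0.25 kg, same either way round. It starts lying flat on the bench, grip up. Origin at the centre of its underside, z up, x along its long side.
- cover_grip (a point): Centre of the cover's orange grip bar, 20 mm above the plate's underside: bar 70 mm along the cover's x, 16 mm wide along y, from 5 to 35 mm above the underside (top 15 mm above this point).
- cap1_mid (a point): Centre of a loose pilot-lamp cap (red lens on black base), a round puck 30 mm dia x 20 mm high, 20 g. At the start it stands on the case's floor, in a 2 x 2 cluster. Lying flat on the floor this point is 10 mm above the floor (15 standing on edge, 18 at most while its rim touches the floor).
- cap2_mid (a point): Centre of a loose pilot-lamp cap (green lens on black base), a round puck 30 mm dia x 20 mm high, 20 g. At the start it stands on the case's floor, in a 2 x 2 cluster. Lying flat on the floor this point is 10 mm above the floor (15 standing on edge, 18 at most while its rim touches the floor).
- cap3_mid (a point): Centre of a loose pilot-lamp cap (yellow lens on black base), a round puck 30 mm dia x 20 mm high, 20 g. At the start it stands on the case's floor, in a 2 x 2 cluster. Lying flat on the floor this point is 10 mm above the floor (15 standing on edge, 18 at most while its rim touches the floor).
- cap4_mid (a point): Centre of a loose pilot-lamp cap (blue lens on black base), a round puck 30 mm dia x 20 mm high, 20 g. At the start it stands on the case's floor, in a 2 x 2 cluster. Lying flat on the floor this point is 10 mm above the floor (15 standing on edge, 18 at most while its rim touches the floor).
- cap5_mid (a point): Centre of a loose pilot-lamp cap (red lens on black base), a round puck 30 mm dia x 20 mm high, 20 g. At the start it sits on top of the 2 x 2 cluster. Lying flat on the floor this point is 10 mm above the floor (15 standing on edge, 18 at most while its rim touches the floor).
- cap6_mid (a point): Centre of a loose pilot-lamp cap (yellow lens on black base), a round puck 30 mm dia x 20 mm high, 20 g. At the start it sits on top of the 2 x 2 cluster. Lying flat on the floor this point is 10 mm above the floor (15 standing on edge, 18 at most while its rim touches the floor).
- tape: Black tape roll, 68 mm dia, 19 mm high. To be left where it is. Origin at its underside's centre.
- driver: Screwdriver with a red handle, 190 mm long, lying. To be left where it is.
- spray: Spray can, 56 mm dia, 160 mm high. To be left where it is. Origin at its underside's centre.
- spanner: Open-ended spanner, 160 mm, lying. To be left where it is.
- relay: Amber plug-in relay, 46 x 34 x 60 mm. To be left where it is. Origin at its underside's centre.
- cup: White mug, 72 mm dia, 85 mm high. To be left where it is. Origin at its underside's centre.

How it is judged:
By the outcome, as a careful person would: the job done as asked, in the order asked, and still so for the second after the job is handed in, while the arm keeps its last pose, push and grip.
It also fails if it takes over 58 s, if anything falls off the work surface, if the arm or the gripper's body presses on something with over 40 N, if the wrist force passes 120 N, or if a joint passes its speed limit or range.

## Working session

There is one attempt and no reset: what is moved stays moved. The work goes in short steps, Python scripts to look and compute and a shell command to move; the robot and the scene stay as the last step left them, time stands still between calls to the robot, and variables do not carry over. Pictures are saved under pics/ and viewed, and the job is handed in when it is done.

```bash
ls; mkdir -p pics; python3 - <<'E'
from bench import status, eyes, workorder
import cv2, numpy as np
print(status.sense())
for n in ["scene","side","wrist"]:
    d=eyes.get_image(n); cv2.imwrite(f"pics/{n}0.png",d["pixels"][:,:,::-1]); print(n,d["K"],d["xyz"],d["orientation"])
E
```

```text
pics
{'clock': 0.0, 'joints': array([ 1.15388372e+00,  3.59511465e-01,  1.51141779e+00,  1.42055318e-06,
        1.27253231e+00, -1.15095088e-01]), 'joint_velocities': array([ 7.88107779e-05, -2.54112369e-03, -1.17115349e-03,  1.20272833e-03,
       -1.64111759e-03, -1.04500641e-03]), 'effort': array([-1.85712328e-03, -5.15390289e+01, -2.70723850e+01,  6.73598726e-02,
        3.54135060e-02, -1.45516346e-04]), 'tcp_pos': array([0.17821098, 0.57254564, 0.40381103]), 'tool_rot': array([-2.46302642e-04,  1.50336769e-01,  9.88634403e-01, -9.01411628e-04]), 'contact_force': array([-0.71324144,  0.31317846, -0.14270171]), 'wrist_torque': array([-0.03225706, -0.01728389,  0.07826283]), 'grip_width': 1.0013729260982849}
scene [[502.13833991   0.         319.68632611]
 [  0.         502.13833991 240.51266638]
 [  0.           0.           1.        ]] [0.97339607 0.6759844  0.97590394] [-0.09639909  0.2631859   0.90195477 -0.32850874]
side [[536.82532494   0.         323.33258483]
 [  0.         536.82532494 248.47750564]
 [  0.           0.           1.        ]] [ 0.20954642 -1.19303857  0.82030804] [-0.48828362  0.86207359 -0.12264471  0.05802168]
wrist [[418.30463755   0.         313.37324266]
 [  0.         418.30463755 232.59078106]
 [  0.           0.           1.        ]] [0.10148762 0.59633814 0.38393173] [0.11868281 0.79646298 0.58663354 0.08615216]
```

View pics/scene0.png

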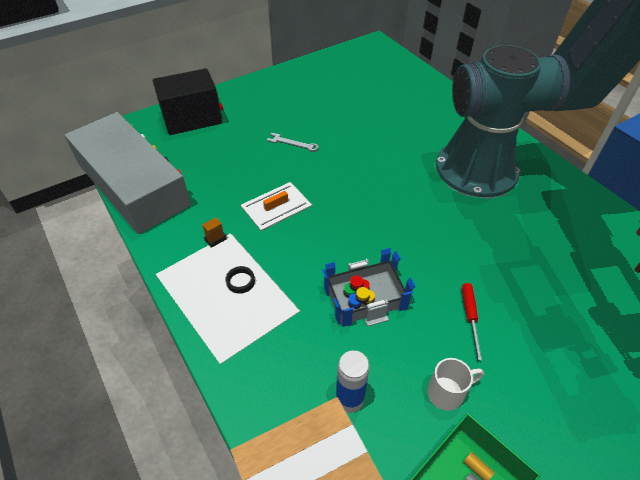

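View pics/side0.png

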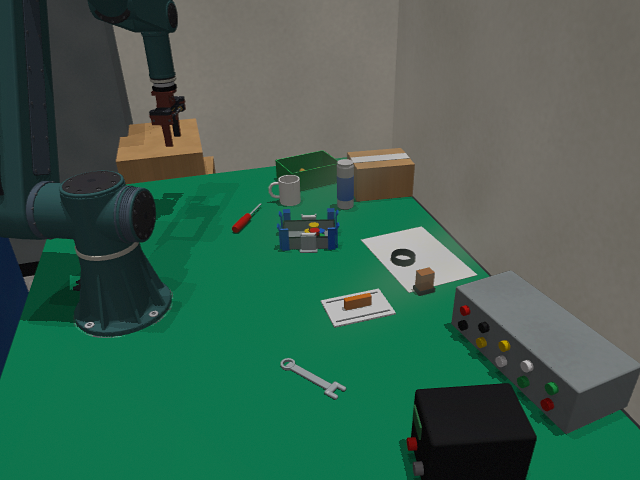

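View pics/wrist0.png

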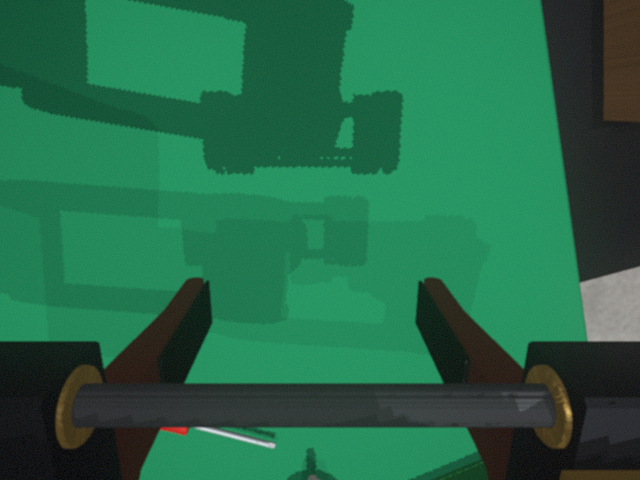

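The scene view shows the case around (367,290) with the heap at its left end (359,290). The cover is at (276,205), with its grip at (276,200). The side view shows the case at (308,232) and the cover at (358,306). I'll zoom in next.

```bash
cat > h.py <<'E'
import numpy as np, cv2
from scipy.spatial.transform import Rotation as R
from bench import status, eyes, workorder
def quat(q): return R.from_quat([q[1],q[2],q[3],q[0]])
def cam(n):
    d=eyes.get_image(n); d["R"]=quat(d["orientation"]).as_matrix(); return d
def ray(d,u,v):
    r=d["R"]@np.linalg.inv(np.array(d["K"]))@np.array([u,v,1.]); return np.array(d["xyz"]),r/np.linalg.norm(r)
def plane(d,u,v,z):
    o,r=ray(d,u,v); return o+r*(z-o[2])/r[2]
def tri(d1,p1,d2,p2):
    A=np.zeros((3,3));b=np.zeros(3);L=[]
    for d,p in((d1,p1),(d2,p2)):
        o,r=ray(d,*p);P=np.eye(3)-np.outer(r,r);A+=P;b+=P@o;L.append((o,r))
    x=np.linalg.solve(A,b); return x,[np.linalg.norm((np.eye(3)-np.outer(r,r))@(x-o))*1000 for o,r in L]
def proj(d,X):
    p=np.array(d["K"])@(d["R"].T@(np.atleast_2d(X)-np.array(d["xyz"])).T); return (p[:2]/p[2]).T
def save(d,name,box=None,scale=1):
    im=d["pixels"][:,:,::-1]
    if box: x0,y0,x1,y1=box; im=im[y0:y1,x0:x1]
    if scale!=1: im=cv2.resize(im,None,fx=scale,fy=scale,interpolation=cv2.INTER_CUBIC)
    cv2.imwrite("pics/"+name+".png",im)
def comps(d,lo,hi,box=None,minarea=20):
    hsv=cv2.cvtColor(np.ascontiguousarray(d["pixels"]),cv2.COLOR_RGB2HSV); m=cv2.inRange(hsv,np.array(lo),np.array(hi))
    if box: k=np.zeros_like(m);k[box[1]:box[3],box[0]:box[2]]=255;m&=k
    n,l,s,c=cv2.connectedComponentsWithStats(m)
    return [(s[i,4],c[i].round(1),s[i,:4],(l==i).astype(np.uint8)) for i in range(1,n) if s[i,4]>=minarea]
E
python3 - <<'E'
from h import *
a=cam("scene");b=cam("side")
save(a,"a1",(310,240,430,330),6);save(b,"b1",(260,195,360,265),7);save(a,"a1c",(230,170,325,240),7)
print("cover plate")
for nm,d,box in(("s",a,(235,175,320,235)),("d",b,(310,280,405,330))):
    for c in comps(d,(0,0,150),(180,60,255),box,100): 
        m=cv2.morphologyEx(c[3],cv2.MORPH_CLOSE,np.ones((9,9)));n=cv2.findContours(m,0,2)[0]
        q=cv2.minAreaRect(max(n,key=cv2.contourArea)); h=cv2.convexHull(max(n,key=cv2.contourArea)); ap=cv2.approxPolyDP(h,6,True)[:,0]
        print(nm,c[0],c[1]); P=np.array([plane(d,*p,0.005) for p in ap]);print(ap.tolist(),P.round(4).tolist(),P.mean(0))
    for c in comps(d,(4,150,100),(18,255,255),box,20):
        print(nm,"grip",c[0],c[1],plane(d,*c[1],.025)); g=cv2.minAreaRect(np.argwhere(c[3])[:,::-1].astype(np.float32));print(g)
print("guides")
for nm,d,box in(("s",a,(310,240,430,330)),("d",b,(260,195,360,265))):
    for c in comps(d,(108,120,60),(125,255,255),box,15): print(nm,c[0],c[1],c[2])
E
```

```text
cover plate
s 1277 [275.2 206.3]
[[311, 204], [261, 229], [241, 206], [289, 182]] [[0.4842, -0.1319, 0.005], [0.6402, -0.125, 0.005], [0.6464, -0.2263, 0.005], [0.4909, -0.2377, 0.005]] [ 0.56541993 -0.18024655  0.005     ]
s grip 251 [275.4 200.1] [ 0.56635203 -0.17820183  0.025     ]
((275.5712890625, 200.1504669189453), (10.464333534240723, 25.827877044677734), 64.65382385253906)
d 1164 [356.4 307.7]
[[394, 312], [334, 325], [321, 300], [378, 288]] [[0.641, -0.2283, 0.005], [0.4863, -0.2333, 0.005], [0.483, -0.1285, 0.005], [0.6393, -0.1217, 0.005]] [ 0.56242471 -0.17795687  0.005     ]
d grip 108 [357.1 297. ] [ 0.56560629 -0.16896816  0.025     ]
((357.0106506347656, 297.0504150390625), (4.017204284667969, 26.26633644104004), 78.11134338378906)
guides
s 92 [385.4 255. ] [381 249   9  14]
s 82 [395.3 259.9] [391 251   9  20]
s 165 [328.8 274.2] [323 263  12  31]
s 226 [406.  295.7] [398 278  17  33]
s 265 [349.3 310.4] [342 294  19  32]
s 88 [337.2 309. ] [333 298   8  25]
d 50 [347.4 197.5] [342 195  11   6]
d 43 [330.2 213.2] [328 208   6  11]
d 175 [331.8 236.4] [328 223  11  26]
d 19 [321.7 230.4] [319 228   6   6]
```

View crops.

View pics/a1.png

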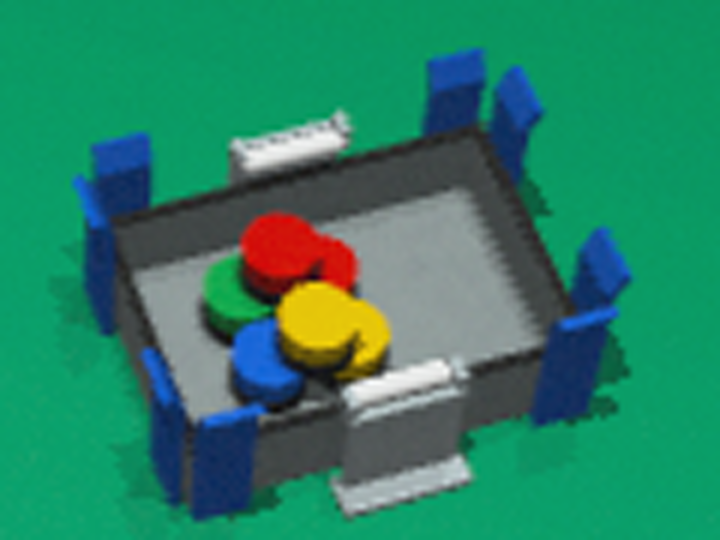

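View pics/b1.png

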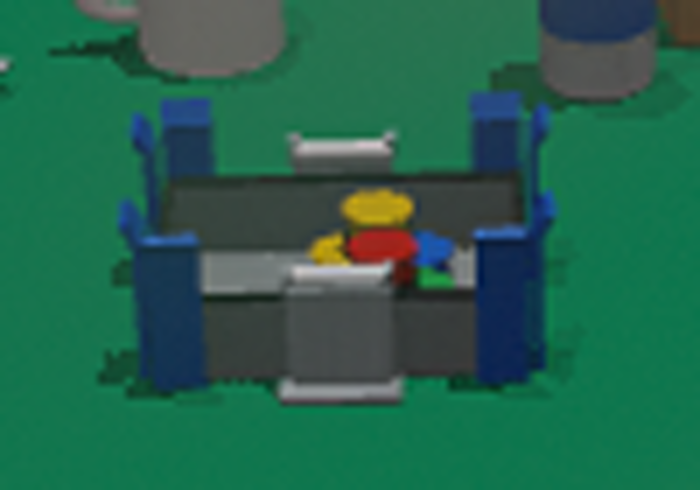

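View pics/a1c.png

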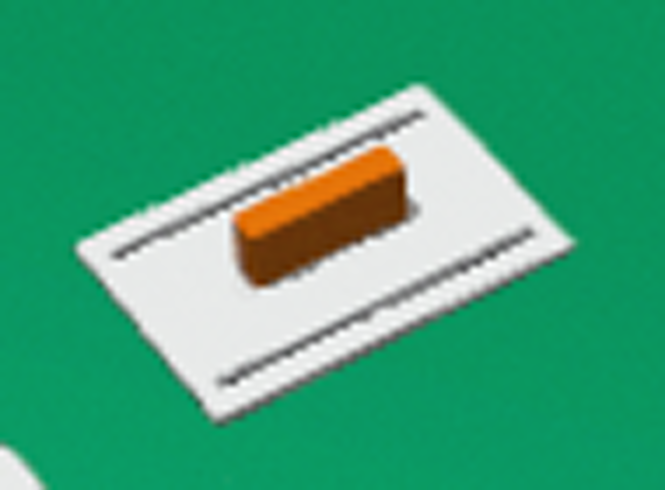

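```bash
python3 - <<'E'
from h import *
a=cam("scene");b=cam("side")
f=lambda u,v:(310+u/6-.5+.08,240+v/6-.42)
g=lambda u,v:(260+u/7-.43,195+v/7-.43)
for n,p in dict(BR=(478,125),BL=(115,220),FL=(190,425),FR=(577,318)).items(): print("scene rim",n,plane(a,*f(*p),.04).round(4))
for n,p in dict(r1=(295,145),r2=(403,384)).items(): print("scene roller",n,plane(a,*f(*p),.055).round(4))
for n,p in dict(r1=(343,150),r2=(340,275)).items(): print("side roller",n,plane(b,*g(*p),.054).round(4))
for n,p in dict(top_red=(280,245),top_yel=(317,312)).items(): print("scene",n,plane(a,*f(*p),.044).round(4))
for n,p in dict(red=(335,262),green=(238,290),yel=(358,338),blue=(270,362)).items(): print("scene",n,plane(a,*f(*p),.024).round(4))
for n,p in dict(top_red=(380,245),top_yel=(377,208)).items(): print("side",n,plane(b,*g(*p),.044).round(4))
print("tripos red",tri(a,f(280,245),b,g(380,245)),tri(a,f(317,312),b,g(377,208)))
print("roller tri",tri(a,f(295,145),b,g(340,275)),tri(a,f(403,384),b,g(343,150)))
E
```

```text
scene rim BR [0.4441 0.1533 0.04  ]
scene rim BL [0.5896 0.1151 0.04  ]
scene rim FL [0.6169 0.2066 0.04  ]
scene rim FR [0.4688 0.2456 0.04  ]
scene roller r1 [0.5179 0.1316 0.055 ]
scene roller r2 [0.548  0.2411 0.055 ]
side roller r1 [0.5442 0.235  0.054 ]
side roller r2 [0.5157 0.1273 0.054 ]
scene top_red [0.5449 0.1609 0.044 ]
scene top_yel [0.5509 0.1933 0.044 ]
scene red [0.5225 0.1678 0.024 ]
scene green [0.5614 0.1584 0.024 ]
scene yel [0.5357 0.2008 0.024 ]
scene blue [0.5699 0.1918 0.024 ]
side top_red [0.5423 0.1645 0.044 ]
side top_yel [0.5494 0.1968 0.044 ]
tripos red (array([0.54340872, 0.1617469 , 0.04479438]), [np.float64(1.8359223048019346), np.float64(1.8359223048019893)]) (array([0.55001946, 0.19405943, 0.04494297]), [np.float64(1.31750734029196), np.float64(1.3175073402918247)])
roller tri (array([0.51645589, 0.13004806, 0.05234493]), [np.float64(0.1424437956200575), np.float64(0.1424437956200362)]) (array([0.54579064, 0.2395156 , 0.05135549]), [np.float64(0.5164402130826627), np.float64(0.5164402130827191)])
```

```bash
python3 -m inch '[[[-1.6,-0.85,0],[0,0,0],0.2],[[-3.2,-1.7,0],[0,0,0],0.2],[[-4.8,-2.55,0],[0,0,0],0.2],[[-6.4,-3.4,0],[0,0,0],0.2],[[-8,-4.25,0],[0,0,0],0.2],[[-9.6,-5.1,0],[0,0,0],0.2],[[-11.2,-5.95,0],[0,0,-0.2],0.2],[[-12.2,-6.5,0],[0,0,-0.37],0.2]]' 20
```

```text
clock: 1.15
tcp_pos: [0.4607, 0.2867, 0.4047]
tool_rot: [0.0, 0.131, 0.991, -0.0]
contact_force: [0.6, 0.5, -0.6]
grip_width: 0.312
```

```bash
python3 - <<'E'
from h import *
s=status.sense();print(s["clock"],s["tcp_pos"],quat(s["tool_rot"]).as_matrix().round(4)[:, :],s["grip_width"])
d=np.array([.578,.170,s["tcp_pos"][2]])-s["tcp_pos"];print((quat(s["tool_rot"]).as_matrix().T@d/.03).round(2))
w=cam("wrist");save(w,"w1")
E
```

```text
1.15 [0.46069771 0.28669662 0.40471682] [[-9.658e-01  2.593e-01  3.000e-04]
 [ 2.593e-01  9.658e-01 -1.000e-04]
 [-3.000e-04 -1.000e-04 -1.000e+00]] 0.3118111672993501
[-4.79 -2.74  0.  ]
```

View pics/w1.png

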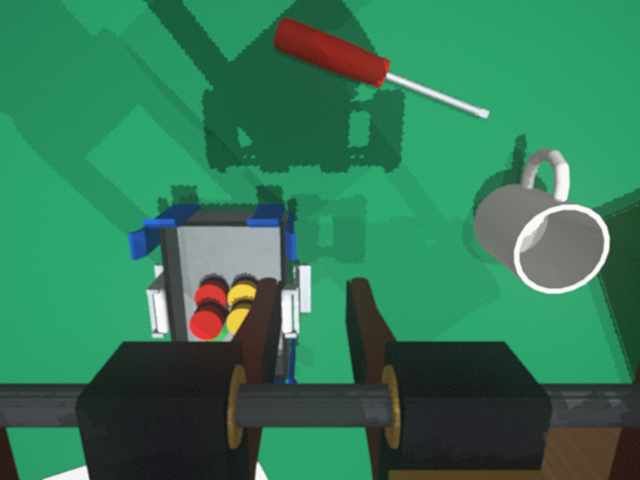

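The wrist view shows the case at (230,290), partly hidden by the left finger, with the caps around (225,310). I'll shift so the case is clear of the fingers.

```bash
python3 -m inch '[[[-1,-0.9,0],[0,0,0],0.2],[[-2,-1.8,0],[0,0,0],0.2],[[-2.7,-2.5,0],[0,0,0],0.2],[[-2.7,-2.5,0],[0,0,0],0.2],[[-2.7,-2.5,0],[0,0,0],0.2],[[-2.7,-2.5,0],[0,0,0],0.2],[[-2.7,-2.5,0],[0,0,0],0.2],[[-2.7,-2.5,0],[0,0,0],0.2]]' 20; python3 - <<'E'
from h import *
w=cam("wrist");save(w,"w2",(160,80,480,320),2.5); print(w["xyz"],status.sense()["tcp_pos"])
E
```

```text
clock: 2.0
tcp_pos: [0.5237, 0.1897, 0.4055]
tool_rot: [0.003, 0.131, 0.991, -0.002]
contact_force: [-0.4, -0.0, 0.2]
grip_width: 0.205
[0.44624938 0.21043771 0.38513003] [0.52385982 0.18959926 0.40557578]
```

View pics/w2.png

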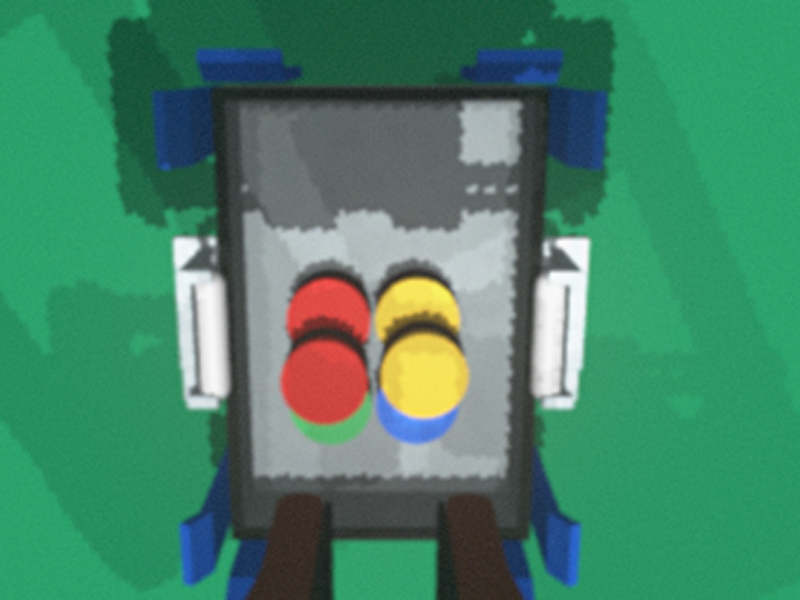

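```bash
python3 - <<'E'
from h import *
w=cam("wrist")
f=lambda u,v:(160+u/2.5-.3,80+v/2.5-.3)
P={n:plane(w,*f(*p),.04) for n,p in dict(TL=(213,87),TR=(549,87),BL=(235,540),BR=(530,540)).items()}
for n in P: print(n,P[n].round(4))
print("c",sum(P.values())/4); v=(P["BL"]+P["BR"]-P["TL"]-P["TR"])/2;print(np.linalg.norm(v),np.degrees(np.arctan2(v[1],v[0])))
u=(P["TR"]+P["BR"]-P["TL"]-P["BL"])/2;print(np.linalg.norm(u),np.degrees(np.arctan2(u[1],u[0]))-90)
L=plane(w,*f(213,337),.055);Rr=plane(w,*f(549,337),.055);u=Rr-L;print("rollers",L,Rr,(L+Rr)/2,np.degrees(np.arctan2(u[1],u[0]))-90)
c=np.array([.530,.183]);a=np.radians(-15);M=np.array([[np.cos(a),np.sin(a)],[-np.sin(a),np.cos(a)]])
c=(sum(P.values())/4)[:2]
for n,p,z in [("tR",(325,378),.044),("tY",(424,373),.044),("R",(329,322),.024),("Y",(418,320),.024),("G",(332,400),.024),("B",(418,402),.024)]:
    q=plane(w,*f(*p),z);print(n,q.round(4),(M@(q[:2]-c)).round(4))
s=status.sense()
print("tcp case",M@(s["tcp_pos"][:2]-c))
E
```

```text
TL [0.4404 0.1546 0.04  ]
TR [0.4681 0.2577 0.04  ]
BL [0.5932 0.1139 0.04  ]
BR [0.6208 0.2172 0.04  ]
c [0.53063379 0.18585908 0.04      ]
0.15806048358888744 -14.894067902877826
0.10683830602132484 -15.000709961261705
rollers [0.51551603 0.13299265 0.055     ] [0.54387569 0.23883679 0.055     ] [0.52969586 0.18591472 0.055     ] -14.999400264717437
tR [0.5415 0.1629 0.044 ] [ 0.0164 -0.0194]
tY [0.5485 0.196  0.044 ] [0.0146 0.0144]
R [0.5274 0.1672 0.024 ] [ 0.0017 -0.0188]
Y [0.5349 0.198  0.024 ] [0.001  0.0128]
G [0.5558 0.1603 0.024 ] [ 0.0309 -0.0182]
B [0.5646 0.1903 0.024 ] [0.0316 0.0131]
tcp case [-0.00739718  0.0017488 ]
```

```bash
python3 -m inch '[[[-1,-0.1,0.5],[0,0,0],0.23],[[-1.9,-0.14,1.5],[0,0,0],0.23],[[-1.9,-0.14,2.8],[0,0,0],0.23],[[-1.9,-0.14,4],[0,0,0],0.23],[[-1.9,-0.14,5],[0,0,0],0.23],[[-1.9,-0.14,5.8],[0,0,0],0.23],[[-1.9,-0.14,6.2],[0,0,0],0.23],[[-1.9,-0.14,6.2],[0,0,0],0.23]]' 20
```

```text
clock: 2.9
tcp_pos: [0.5781, 0.17, 0.2184]
tool_rot: [0.001, 0.131, 0.991, -0.002]
contact_force: [0.0, 0.1, -0.2]
grip_width: 0.231
```

```bash
python3 -m inch '[[[0,0,0.28],[0,0,0],0.23],[[0,0,0.28],[0,0,0],0.23],[[0.25,0,0.28],[0,0,0],0.23],[[0.5,0,0.28],[0,0,0],0.23],[[0.75,0,0.28],[0,0,0],0.23],[[1,0,0.28],[0,0,0],0.23],[[1.25,0,0.28],[0,0,0],0.23],[[1.4,0,0.28],[0,0,0],0.23]]' 20;  python3 - <<'E'
from h import *
w=cam("wrist");save(w,"w3")
E
```

```text
clock: 3.7
tcp_pos: [0.5366, 0.1811, 0.21]
tool_rot: [0.001, 0.131, 0.991, -0.002]
contact_force: [0.7, -0.2, -0.0]
grip_width: 0.23
```

View pics/w3.png

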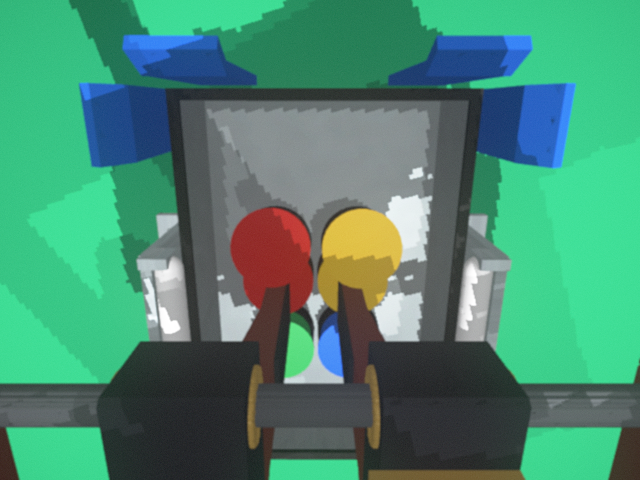

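The top caps are sliding off toward the free end, with red at (270,243) and yellow at (360,243). I'll keep pushing.

```bash
python3 -m inch '[[[0.15,0,0],[0,0,0],0.23],[[0.3,0,0],[0,0,0],0.23],[[0.45,0,0],[0,0,0],0.23],[[0.6,0,0],[0,0,0],0.23],[[0.75,0,0],[0,0,0],0.23],[[0.85,0,0],[0,0,0],0.23],[[0.85,0,0],[0,0,0],0.23],[[0.85,0,0],[0,0,0],0.23]]' 20;  python3 - <<'E'
from h import *
w=cam("wrist");save(w,"w4")
E
```

```text
clock: 4.55
tcp_pos: [0.5114, 0.1878, 0.2099]
tool_rot: [0.001, 0.131, 0.991, -0.002]
contact_force: [0.7, 0.1, 0.5]
grip_width: 0.232
```

View pics/w4.png

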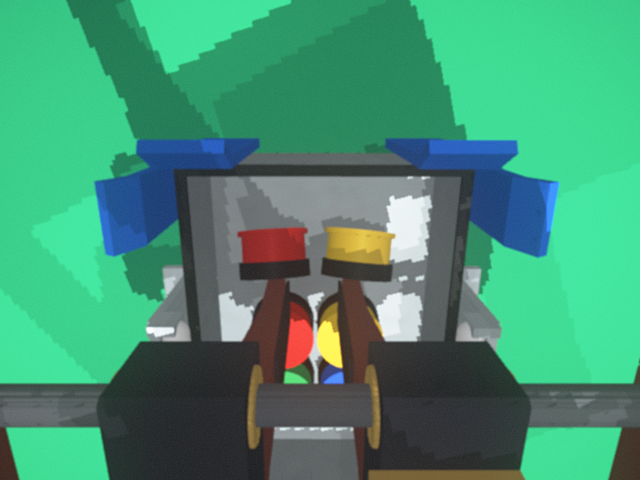

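Both top caps tipped 90° when they dropped and now stand on edge at (273,252) and (360,252). I'll push their upper edges further to lay them flat.

```bash
python3 -m inch '[[[0.12,0,0],[0,0,0],0.23],[[0.24,0,0],[0,0,0],0.23],[[0.36,0,0],[0,0,0],0.23],[[0.48,0,0],[0,0,0],0.23],[[0.6,0,0],[0,0,0],0.23],[[0.7,0,0],[0,0,0],0.23],[[0.7,0,0],[0,0,0],0.23],[[0.7,0,0],[0,0,0],0.23]]' 20;  python3 - <<'E'
from h import *
w=cam("wrist");save(w,"w5")
E
```

```text
clock: 5.4
tcp_pos: [0.4913, 0.1933, 0.2098]
tool_rot: [0.001, 0.131, 0.991, -0.002]
contact_force: [0.1, -0.3, -0.2]
grip_width: 0.229
```

View pics/w5.png

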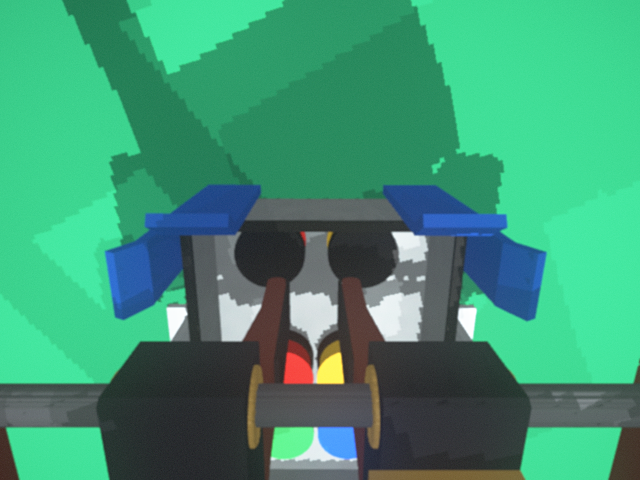

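```bash
python3 -m inch '[[[0,0,-1],[0,0,0],0.23],[[-0.3,0,-2.5],[0,0,0],0.4],[[-0.8,-0.3,-4],[0,0,0],0.6],[[-1.2,-0.5,-5.5],[0,0,0],1],[[-1.4,-0.6,-6],[0,0,0],1],[[-1.4,-0.6,-6],[0,0,0],1],[[-1.4,-0.6,-6],[0,0,0],1],[[-1.4,-0.6,-6],[0,0,0],1]]' 20;  python3 - <<'E'
from h import *
w=cam("wrist");save(w,"w6",(160,80,480,320),2.5)
a=cam("scene");b=cam("side")
i1=cv2.resize(a["pixels"][240:330,310:430,::-1],(400,300),interpolation=2);i2=cv2.resize(b["pixels"][190:265,260:360,::-1],(400,300),interpolation=2)
cv2.imwrite("pics/ab6.png",np.hstack([i1,i2]))
E
```

```text
clock: 6.25
tcp_pos: [0.526, 0.1658, 0.3881]
tool_rot: [-0.001, 0.131, 0.991, -0.003]
contact_force: [-0.2, -0.1, 0.5]
grip_width: 0.829
```

View pics/w6.png

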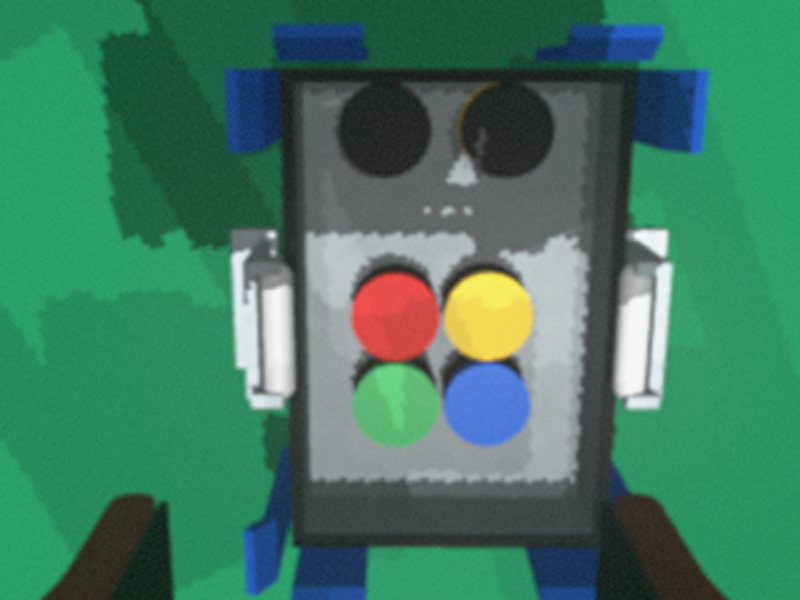

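View pics/ab6.png

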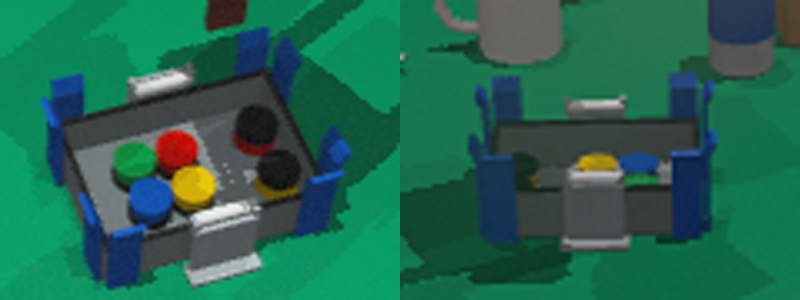

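All six caps now appear flat on the floor: four lens-up at (395,317), (488,315), (395,403) and (488,403), and two base-up at (385,130) and (507,130). I'll check their sizes and heights, then measure the cover.

```bash
python3 - <<'E'
from h import *
w=cam("wrist")
f=lambda u,v:(160+u/2.5-.3,80+v/2.5-.3)
for n,l,r in [("blk1",(338,130),(432,130)),("blk2",(459,130),(555,130)),("R",(351,317),(440,317)),("B",(444,403),(531,403))]:
    print(n,1000*np.linalg.norm(plane(w,*f(*l),.024)-plane(w,*f(*r),.024)))
a=cam("scene");b=cam("side")
F=lambda u,v:(310+u*.3-.35,240+v*.3-.35); G=lambda u,v:(260+u/4-.4,190+v/4-.4)
print("black1 tri",tri(w,f(385,130),a,F(256,123)));print("black2 tri",tri(w,f(507,130),a,F(279,168)));print("red tri",tri(w,f(395,317),a,F(176,148)));print("blue",tri(w,f(488,403),a,F(151,195)))
s=status.sense();T=quat(s["tool_rot"]).as_matrix();print(s["tcp_pos"],T.round(3))
d=np.array([.5645,-.179,s["tcp_pos"][2]])-s["tcp_pos"];print((T.T@d/.03).round(2))
E
```

```text
blk1 30.150710515094566
blk2 30.752973825215363
R 30.059297916695243
B 30.087997801504052
black1 tri (array([0.46824045, 0.17887473, 0.02244827]), [np.float64(1.2285526527092743), np.float64(1.228552652709196)])
black2 tri (array([0.47817463, 0.21719158, 0.02209492]), [np.float64(0.8210375476329925), np.float64(0.8210375476329673)])
red tri (array([0.52853071, 0.16628074, 0.02286004]), [np.float64(1.05528734798831), np.float64(1.0552873479881706)])
blue (array([0.56605327, 0.18955492, 0.02425013]), [np.float64(1.1696428777850736), np.float64(1.1696428777851313)])
[0.52686117 0.16590248 0.38924823] [[-0.966  0.259 -0.   ]
 [ 0.259  0.966 -0.005]
 [-0.001 -0.005 -1.   ]]
[ -4.19 -10.78   0.05]
```

```bash
python3 -m inch '[[[-0.8,-1.5,0],[0,0,-0.3],1],[[-1.6,-3,0],[0,0,-0.8],1],[[-2.4,-4.5,0],[0,0,-1.3],1],[[-3.2,-6,0],[0,0,-1.8],1],[[-4,-7.5,0],[0,0,-2.3],1],[[-4.8,-9,0],[0,0,-2.7],1],[[-5.6,-10.4,0],[0,0,-2.95],1],[[-5.6,-10.4,0],[0,0,-2.95],1]]' 40;  python3 - <<'E'
from h import *
print(status.sense()["tcp_pos"],quat(status.sense()["tool_rot"]).as_matrix().round(3))
w=cam("wrist");save(w,"w7")
E
```

```text
clock: 7.35
tcp_pos: [0.6095, -0.1845, 0.3905]
tool_rot: [0.001, -0.022, 1.0, -0.004]
contact_force: [-0.6, 0.3, -0.5]
grip_width: 0.996
[ 0.60951011 -0.18445503  0.39049149] [[-0.999 -0.043  0.001]
 [-0.043  0.999 -0.008]
 [-0.001 -0.008 -1.   ]]
```

View pics/w7.png

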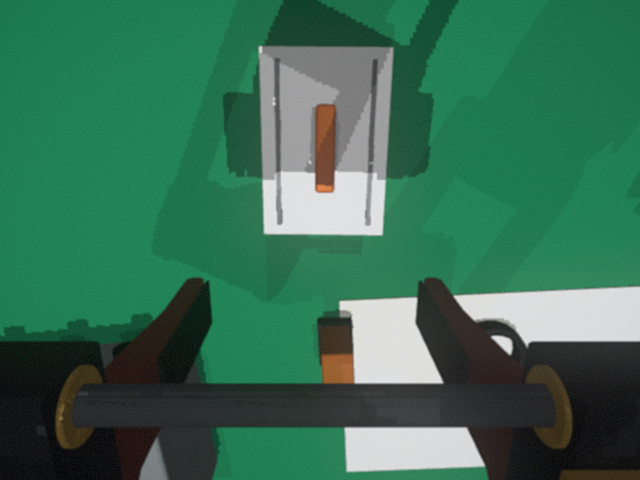

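The wrist view shows the cover with corners about (260,46), (393,47), (383,235) and (265,233), and the grip centred at (325,149). The relay is clear of it at (335,350).

```bash
python3 - <<'E'
from h import *
w=cam("wrist")
hsv=cv2.cvtColor(np.ascontiguousarray(w["pixels"]),cv2.COLOR_RGB2HSV)
m=((hsv[...,1]<60)&(hsv[...,2]>80)).astype(np.uint8);m[:35]=0;m[250:]=0;m[:,:240]=0;m[:,410:]=0
m=cv2.morphologyEx(m,cv2.MORPH_CLOSE,np.ones((25,25)))
c=max(cv2.findContours(m,0,2)[0],key=cv2.contourArea);ap=cv2.approxPolyDP(cv2.convexHull(c),8,True)[:,0]
print(ap.tolist())
P=np.array([plane(w,*p,.005) for p in ap]);print(P.round(4).tolist(),P.mean(0))
q=np.array([plane(w,*p,.005) for p in c[:,0]])[:,:2].astype(np.float32);print(cv2.minAreaRect(q*1000))
o=comps(w,(4,120,60),(18,255,255),(290,80,360,210),100)
for k in o:
    pts=np.argwhere(k[3])[:,::-1].astype(float)
    qq=np.array([plane(w,*p,.035) for p in pts])[:,:2].astype(np.float32);print("grip",k[0],k[1],k[2],cv2.minAreaRect(qq*1000),plane(w,*k[1],.035))
s=status.sense();T=quat(s["tool_rot"])
for tgt,yaw in (((.5645,-.179,s["tcp_pos"][2]),2.7),):
    G=R.from_euler('z',yaw,degrees=True)*R.from_matrix(np.diag([-1.,1,-1]))
    print((T.inv().apply(np.array(tgt)-s["tcp_pos"])/.03).round(2),(np.degrees((T.inv()*G).as_rotvec())/6).round(2))
E
```

```text
[[388, 48], [379, 235], [261, 235], [255, 48]]
[[0.4817, -0.13, 0.005], [0.6389, -0.1233, 0.005], [0.6438, -0.231, 0.005], [0.4862, -0.2369, 0.005]] [ 0.56266747 -0.1803074   0.005     ]
((562.653076171875, -180.21524047851562), (159.22988891601562, 109.24872589111328), 2.0361080169677734)
grip 1526 [321.3 148.1] [312 106  20  87] ((562.0617065429688, -180.41354370117188), (67.15156555175781, 14.473167419433594), 1.4857796430587769) [ 0.56036367 -0.18024011  0.035     ]
[1.46 0.11 0.  ] [-0.04 -0.01 -0.03]
```

```bash
python3 -m inch '[[[1,0.07,0.3],[0,0,0.05],1],[[1.52,0.07,1.2],[0,0,0.05],1],[[1.52,0.07,2.6],[0,0,0.05],1],[[1.52,0.07,4],[0,0,0.05],1],[[1.52,0.07,5.2],[0,0,0.05],1],[[1.52,0.07,5.6],[0,0,0.05],1],[[1.52,0.07,5.6],[0,0,0.05],1],[[1.52,0.07,5.6],[0,0,0.05],1]]' 40;  python3 - <<'E'
from h import *
s=status.sense();T=quat(s["tool_rot"])
print(s["tcp_pos"])
for tgt,yaw in (((.5626,-.1803,.191),2.2),):
    G=R.from_euler('z',yaw,degrees=True)*R.from_matrix(np.diag([-1.,1,-1]))
    print((T.inv().apply(np.array(tgt)-s["tcp_pos"])/.03).round(2),(np.degrees((T.inv()*G).as_rotvec())/6).round(2))
w=cam("wrist");save(w,"w8")
E
```

```text
clock: 8.25
tcp_pos: [0.5632, -0.1803, 0.2235]
tool_rot: [0.0, -0.02, 1.0, -0.002]
contact_force: [1.3, 0.4, 0.2]
grip_width: 0.998
[ 0.56320783 -0.18033203  0.22346948]
[0.02 0.01 1.08] [-0.04  0.    0.01]
```

View pics/w8.png

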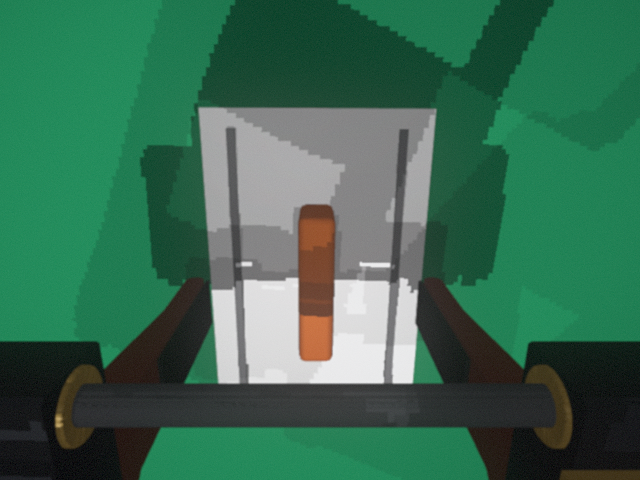

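The grip at (316,282) is centred between the fingers. I'll descend and grip it.

```bash
python3 -m inch '[[[0.02,0,0.4],[-0.04,0,0],1],[[0.02,0,0.8],[-0.04,0,0],1],[[0.02,0,1.08],[-0.04,0,0],1],[[0.02,0,1.08],[-0.04,0,0],0.5],[[0.02,0,1.08],[-0.04,0,0],0],[[0.02,0,1.08],[-0.04,0,0],0],[[0.02,0,1.08],[-0.04,0,0],0],[[0.02,0,1.08],[-0.04,0,0],0]]' 60; python3 -c "
from h import *
s=status.sense();print(s['tcp_pos'],s['grip_width']*88,s['contact_force'],quat(s['tool_rot']).as_matrix().round(4))"
```

```text
clock: 9.1
tcp_pos: [0.5631, -0.181, 0.1919]
tool_rot: [0.001, -0.02, 1.0, -0.001]
contact_force: [-0.1, -0.0, 1.1]
grip_width: 0.586
[ 0.56308951 -0.18096866  0.19193374] 51.600835284520464 [-0.13545323 -0.04463428  1.06676314] [[-0.9992 -0.0395  0.002 ]
 [-0.0395  0.9992 -0.0013]
 [-0.0019 -0.0013 -1.    ]]
```

Still closing. I'll finish closing and then lift slightly.

```bash
python3 -m inch '[[[0,0,0],[0,0,0],0],[[0,0,0],[0,0,0],0],[[0,0,0],[0,0,0],0],[[0,0,0],[0,0,0],0],[[0,0,0],[0,0,0],0],[[0,0,0],[0,0,0],0],[[0,0,-0.1],[0,0,0],0],[[0,0,-0.3],[0,0,0],0]]' 60; python3 -c "
from h import *
s=status.sense();print(s['tcp_pos'],s['grip_width']*88,s['contact_force'],quat(s['tool_rot']).as_matrix().round(4))"
```

```text
clock: 9.9
tcp_pos: [0.5627, -0.1808, 0.2007]
tool_rot: [0.0, -0.02, 1.0, -0.0]
contact_force: [-0.9, -0.1, -1.4]
grip_width: 0.175
[ 0.56271417 -0.18080649  0.2006698 ] 15.37963094927633 [-0.91088406 -0.13517399 -1.35151946] [[-9.992e-01 -3.960e-02  7.000e-04]
 [-3.960e-02  9.992e-01 -8.000e-04]
 [-6.000e-04 -8.000e-04 -1.000e+00]]
```

```bash
python3 -m inch '[[[0,0,-1],[0,0,0],0],[[0,0,-2],[0,0,0],0],[[0.05,1,-3],[0,0,0.2],0],[[0.1,2.3,-3.5],[0,0,0.6],0],[[0.2,3.7,-3.5],[0,0,1],0],[[0.25,5.1,-3.5],[0,0,1.4],0],[[0.3,6.5,-3.5],[0,0,1.8],0],[[0.37,7.9,-3.5],[0,0,2.2],0]]' 60; python3 -c "
from h import *
s=status.sense();T=quat(s['tool_rot']);print(s['clock'],s['tcp_pos'],s['grip_width']*88,s['contact_force'])
for tgt,yaw in (((.5306,.1858,.305),-15),):
    G=R.from_euler('z',yaw,degrees=True)*R.from_matrix(np.diag([-1.,1,-1]))
    print((T.inv().apply(np.array(tgt)-s['tcp_pos'])/.03).round(2),(np.degrees((T.inv()*G).as_rotvec())/6).round(2))
"
```

```text
clock: 10.7
tcp_pos: [0.5418, 0.0572, 0.3061]
tool_rot: [0.001, 0.096, 0.995, -0.0]
contact_force: [1.0, 0.0, -1.1]
grip_width: 0.18
10.7 [0.54176837 0.05715301 0.30606603] 15.843365643548628 [ 0.97534562  0.00134045 -1.10329757]
[1.19 4.14 0.03] [-0.    0.01  0.66]
```

```bash
python3 -m inch '[[[0.35,1.2,0],[0,0,0.2],0],[[0.7,2.4,0],[0,0,0.4],0],[[1,3.5,0],[0,0,0.66],0],[[1.19,4.14,0],[0,0,0.66],0],[[1.19,4.14,0],[0,0,0.66],0],[[1.19,4.14,0],[0,0,0.66],0],[[1.19,4.14,0],[0,0,0.66],0],[[1.19,4.14,0],[0,0,0.66],0]]' 60; python3 - <<'E'
from h import *
s=status.sense();T=quat(s['tool_rot']);print(s['clock'],s['tcp_pos'],s['grip_width']*88,s['contact_force'])
w=cam("wrist");save(w,"w9");a=cam("scene");b=cam("side")
i1=cv2.resize(a["pixels"][210:330,300:460,::-1],(400,300),interpolation=2);i2=cv2.resize(b["pixels"][160:265,240:380,::-1],(400,300),interpolation=2)
cv2.imwrite("pics/ab9.png",np.hstack([i1,i2]))
for tgt,yaw in (((.5306,.1858,.305),-15),):
    G=R.from_euler('z',yaw,degrees=True)*R.from_matrix(np.diag([-1.,1,-1]))
    print((T.inv().apply(np.array(tgt)-s['tcp_pos'])/.03).round(2),(np.degrees((T.inv()*G).as_rotvec())/6).round(2))
E
```

```text
clock: 11.5
tcp_pos: [0.5307, 0.1848, 0.306]
tool_rot: [0.001, 0.131, 0.991, -0.0]
contact_force: [0.5, -0.5, -1.8]
grip_width: 0.184
11.5 [0.5306669  0.18480247 0.30597513] 16.185729663794937 [ 0.50766866 -0.47318216 -1.78559259]
[0.01 0.03 0.03] [-0.01  0.01 -0.01]
```

View pics/w9.png

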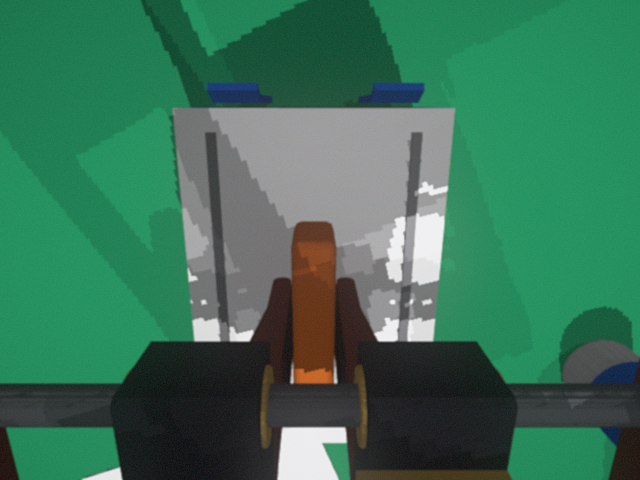

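View pics/ab9.png

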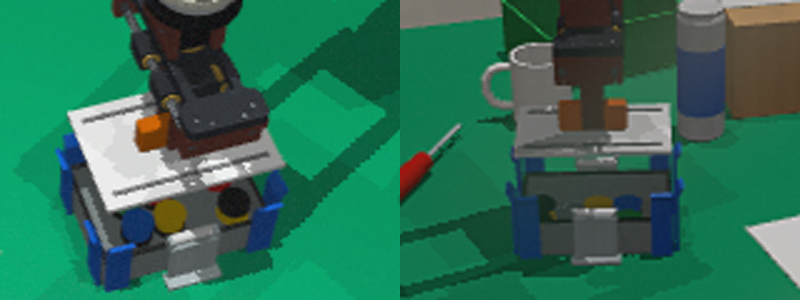

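```bash
python3 - <<'E'
from h import *
w=cam("wrist");s=status.sense();T=quat(s["tool_rot"]);print(s["tcp_pos"],quat(s["tool_rot"]).as_matrix()[2].round(4))
c=np.array([.5306,.1858]);a=np.radians(-15);M=np.array([[np.cos(a),np.sin(a)],[-np.sin(a),np.cos(a)]])
z=s["tcp_pos"][2]-.1919+.005
A=plane(w,173,108,z);B=plane(w,454.5,108.5,z);print((M@(A[:2]-c)*1000).round(1),(M@(B[:2]-c)*1000).round(1))
print("tcp",M@(s["tcp_pos"][:2]-c)*1000)
# guide tips -x plates
for p in [(208,84),(424,84),(208,102),(424,102)]:
    q=plane(w,*p,.075);print(p,(M@(q[:2]-c)*1000).round(1))
E
```

```text
[0.53067028 0.18523946 0.30595216] [-1.5e-03 -5.0e-04 -1.0e+00]
[-79.  -54.5] [-78.7  53.1]
tcp [ 0.21295902 -0.52324884]
(208, 84) [-89.6 -50.9]
(424, 84) [-89.5  51.8]
(208, 102) [-81.4 -51.6]
(424, 102) [-81.3  52.4]
```

The alignment is good: the plate's front edge is at x = -79 mm and y = -54.5 to 53 mm in the case frame. I'll descend into the guides.

```bash
python3 -m inch '[[[0,0.02,0.4],[0,0,0],0],[[0,0.03,0.8],[0,0,0],0],[[0,0.03,1.1],[0,0,0],0],[[0,0.03,1.3],[0,0,0],0],[[0,0.03,1.5],[0,0,0],0],[[0,0.03,1.6],[0,0,0],0],[[0,0.03,1.7],[0,0,0],0],[[0,0.03,1.7],[0,0,0],0]]' 60; python3 - <<'E'
from h import *
s=status.sense();print(s['clock'],s['tcp_pos'],s['grip_width']*88,s['contact_force'].round(1),s['wrist_torque'].round(2))
w=cam("wrist");save(w,"w10");a=cam("scene");b=cam("side")
i1=cv2.resize(a["pixels"][210:330,300:460,::-1],(400,300),interpolation=2);i2=cv2.resize(b["pixels"][160:265,240:380,::-1],(400,300),interpolation=2)
cv2.imwrite("pics/ab10.png",np.hstack([i1,i2]))
E
```

```text
clock: 12.5
tcp_pos: [0.5309, 0.1861, 0.2547]
tool_rot: [0.001, 0.131, 0.991, -0.0]
contact_force: [-0.9, -0.3, -1.7]
grip_width: 0.181
12.5 [0.53092945 0.18609294 0.25472621] 15.910012027206607 [-0.9 -0.3 -1.7] [0.07 0.   0.04]
```

View pics/ab10.png

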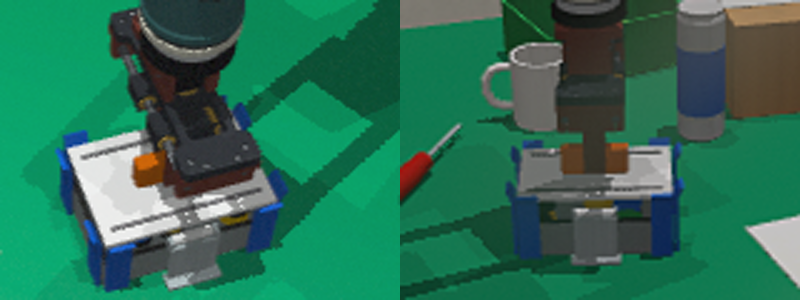

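View pics/w10.png

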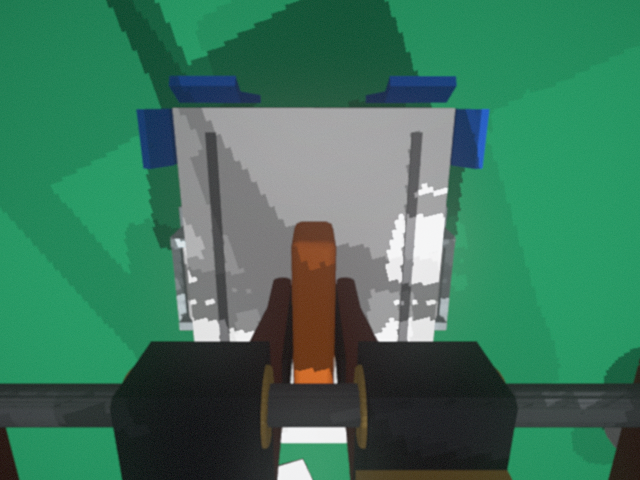

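The cover is between the guides with no contact force. I'll press down in small steps.

```bash
python3 -m inch '[[[0,0,0.1],[0,0,0],0],[[0,0,0.18],[0,0,0],0],[[0,0,0.24],[0,0,0],0],[[0,0,0.3],[0,0,0],0],[[0,0,0.35],[0,0,0],0],[[0,0,0.4],[0,0,0],0],[[0,0,0.45],[0,0,0],0],[[0,0,0.45],[0,0,0],0]]' 60; python3 - <<'E'
from h import *
s=status.sense();print(s['clock'],s['tcp_pos'],s['grip_width']*88,s['contact_force'].round(1),s['wrist_torque'].round(2))
E
```

```text
clock: 13.45
tcp_pos: [0.531, 0.1859, 0.2421]
tool_rot: [0.001, 0.131, 0.991, -0.0]
contact_force: [-0.8, -1.0, 2.8]
grip_width: 0.177
13.45 [0.5310484  0.18594776 0.24205669] 15.61934136661528 [-0.8 -1.   2.8] [-0.29  0.19 -0.01]
```

```bash
python3 -m inch '[[[0,0,0.05],[0,0,0],0],[[0,0,0.1],[0,0,0],0],[[0,0,0.15],[0,0,0],0],[[0,0,0.2],[0,0,0],0],[[0,0,0.24],[0,0,0],0],[[0,0,0.28],[0,0,0],0],[[0,0,0.3],[0,0,0],0],[[0,0,0.3],[0,0,0],0]]' 60; python3 - <<'E'
from h import *
s=status.sense();print(s['clock'],s['tcp_pos'],s['grip_width']*88,s['contact_force'].round(1),s['wrist_torque'].round(2))
E
```

```text
clock: 14.25
tcp_pos: [0.531, 0.1859, 0.2327]
tool_rot: [0.001, 0.131, 0.991, -0.001]
contact_force: [1.5, -1.2, -9.4]
grip_width: 0.182
14.25 [0.53103303 0.18591582 0.23272297] 15.99120259141614 [ 1.5 -1.2 -9.4] [-0.11 -0.3  -0.03]
```

```bash
python3 -m inch '[[[0,0,0.02],[0,0,0],0],[[0,0,0.04],[0,0,0],0],[[0,0,0.06],[0,0,0],0],[[0,0,0.07],[0,0,0],0],[[0,0,0.08],[0,0,0],0],[[0,0,0.09],[0,0,0],0],[[0,0,0.09],[0,0,0],0],[[0,0,0.09],[0,0,0],0]]' 60; python3 - <<'E'
from h import *
s=status.sense();print(s['clock'],s['tcp_pos'],s['grip_width']*88,s['contact_force'].round(1),s['wrist_torque'].round(2))
w=cam("wrist");save(w,"w11");a=cam("scene");b=cam("side")
i1=cv2.resize(a["pixels"][240:330,310:430,::-1],(400,300),interpolation=2);i2=cv2.resize(b["pixels"][190:265,260:360,::-1],(400,300),interpolation=2)
cv2.imwrite("pics/ab11.png",np.hstack([i1,i2]))
E
```

```text
clock: 15.05
tcp_pos: [0.531, 0.1861, 0.2319]
tool_rot: [0.001, 0.131, 0.991, -0.0]
contact_force: [-3.8, -1.0, 12.8]
grip_width: 0.176
15.05 [0.53101632 0.18606639 0.23189832] 15.492526744014253 [-3.8 -1.  12.8] [-0.12  0.72  0.01]
```

View pics/ab11.png

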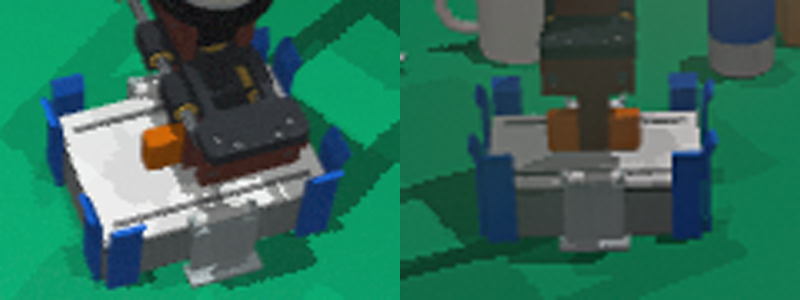

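View pics/w11.png

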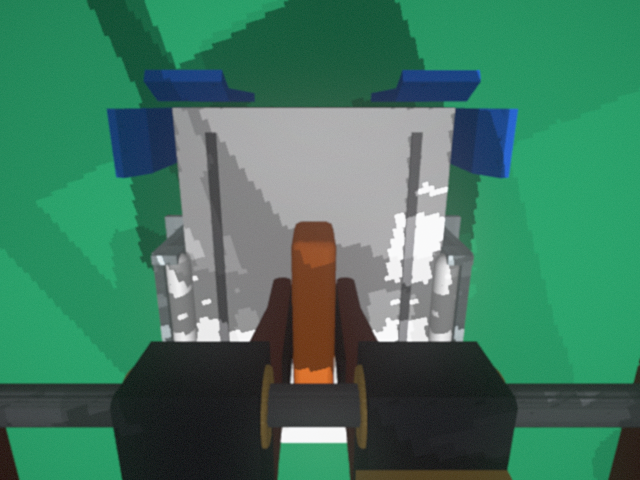

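The cover is at seat height: TCP z 0.2319, which matches the grasp height plus 40 mm. The force is 12.8 N up, and both white rollers, at (178,290) and (443,290), lie over the plate's edges. I'll bring the press to about 15 N.

```bash
python3 -m inch '[[[0,0,0.07],[0,0,0],0],[[0,0,0.075],[0,0,0],0],[[0,0,0.08],[0,0,0],0],[[0,0,0.08],[0,0,0],0],[[0,0,0.08],[0,0,0],0],[[0,0,0.08],[0,0,0],0],[[0,0,0.08],[0,0,0],0],[[0,0,0.08],[0,0,0],0]]' 60; python3 - <<'E'
from h import *
for i in range(4):
    s=status.sense();print(s['clock'],s['tcp_pos'],s['grip_width']*88,s['contact_force'].round(1),s['wrist_torque'].round(2)); w=cam("wrist")
save(w,"w12",(100,60,540,390),1.8)
b=cam("side");save(b,"b12",(260,190,360,265),7)
c=np.array([.5306,.1858]);a=np.radians(-15);M=np.array([[np.cos(a),np.sin(a)],[-np.sin(a),np.cos(a)]])
print((M@(s["tcp_pos"][:2]-c))*1000)
E
```

```text
clock: 16.0
tcp_pos: [0.5309, 0.186, 0.2319]
tool_rot: [0.002, 0.131, 0.991, -0.0]
contact_force: [-5.5, -2.4, 18.5]
grip_width: 0.181
16.0 [0.53089407 0.18604628 0.23189476] 15.96610927917674 [-5.5 -2.4 18.5] [-0.38  1.07 -0.03]
16.05 [0.53088627 0.18605057 0.23187589] 15.30423409646843 [-4.5 -1.9 18.8] [-0.38  1.05 -0.01]
16.1 [0.5308966  0.18605069 0.23190086] 15.40967692488915 [-6.2 -1.9 19.1] [-0.46  1.09 -0.01]
16.15 [0.53090873 0.18604998 0.23190656] 15.578673032663476 [-5.  -1.7 18.1] [-0.38  1.12 -0.03]
[0.23350767 0.32136806]
```

View pics/w12.png

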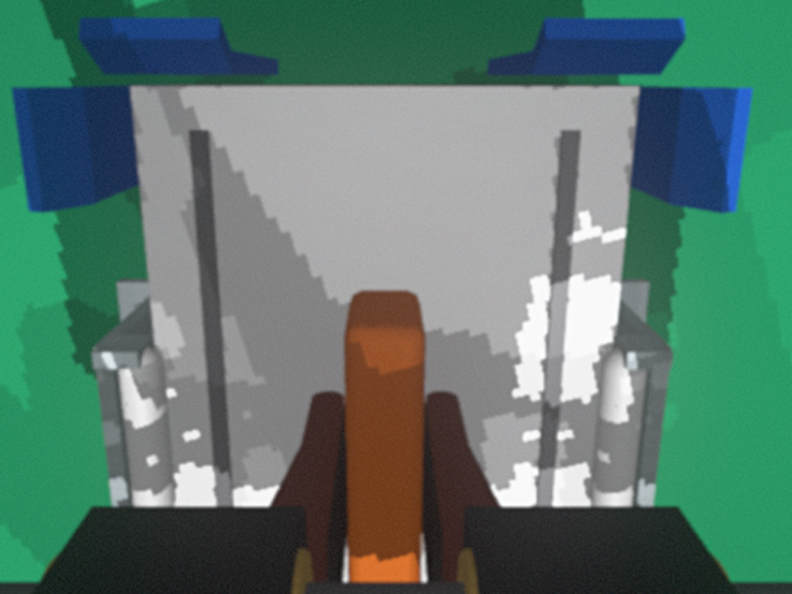

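View pics/b12.png

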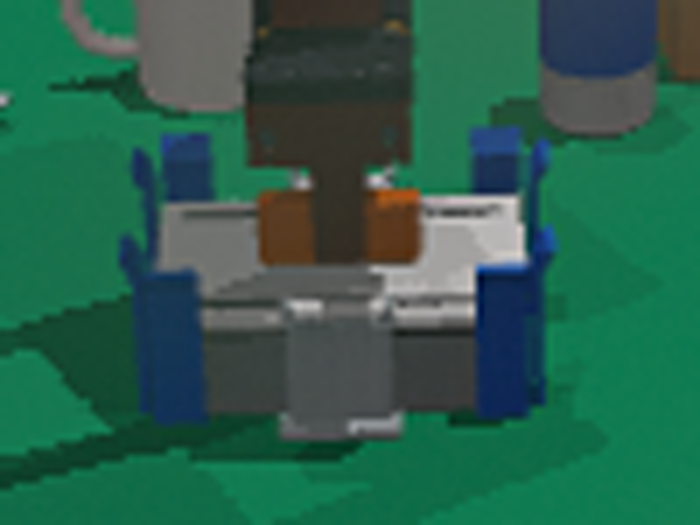

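Extra force gave no further travel, so the cover is fully home. I'll ease from 18.5 N to about 15 N and trim the side load.

```bash
python3 -m inch '[[[0.02,0,0.065],[0,0,0],0],[[0.02,0,0.065],[0,0,0],0],[[0.02,0,0.065],[0,0,0],0],[[0.02,0,0.065],[0,0,0],0],[[0.02,0,0.065],[0,0,0],0],[[0.02,0,0.065],[0,0,0],0],[[0.02,0,0.065],[0,0,0],0],[[0.02,0,0.065],[0,0,0],0]]' 60; python3 - <<'E'
from h import *
for i in range(4):
    s=status.sense();print(s['clock'],s['tcp_pos'],s['contact_force'].round(1),s['wrist_torque'].round(2)); w=cam("scene")
save(w,"a13")
E
```

```text
clock: 17.05
tcp_pos: [0.5306, 0.1861, 0.2319]
tool_rot: [0.003, 0.131, 0.991, -0.0]
contact_force: [-2.5, -2.4, 13.0]
grip_width: 0.178
17.05 [0.5306147  0.18607087 0.2318973 ] [-2.5 -2.4 13. ] [-0.41  0.8  -0.04]
17.1 [0.5306514  0.18606689 0.23191813] [-2.4 -2.8 12.6] [-0.45  0.75 -0.03]
17.15 [0.53060231 0.18608297 0.23189117] [-2.4 -2.4 12.6] [-0.47  0.78 -0.02]
17.2 [0.53060899 0.18608277 0.23190372] [-2.4 -2.4 12.8] [-0.45  0.75 -0.02]
```

View pics/a13.png

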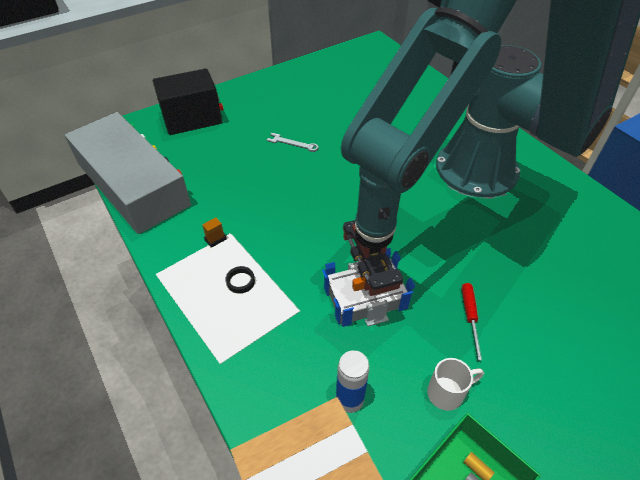

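Everything else on the bench is unmoved in the scene view. One more small trim to reach about 15 N.

```bash
python3 -m inch '[[[0.01,-0.01,0.077],[0,0,0],0],[[0.01,-0.01,0.077],[0,0,0],0],[[0.01,-0.01,0.077],[0,0,0],0],[[0.01,-0.01,0.077],[0,0,0],0],[[0.01,-0.01,0.077],[0,0,0],0],[[0.01,-0.01,0.077],[0,0,0],0],[[0.01,-0.01,0.077],[0,0,0],0],[[0.01,-0.01,0.077],[0,0,0],0]]' 60; python3 - <<'E'
from h import *
for i in range(4):
    s=status.sense();print(s['clock'],s['tcp_pos'],s['contact_force'].round(1),s['wrist_torque'].round(2)); w=cam("wrist")
save(w,"w14")
E
```

```text
clock: 18.05
tcp_pos: [0.5304, 0.186, 0.2319]
tool_rot: [0.003, 0.131, 0.991, 0.0]
contact_force: [-4.4, -1.9, 15.6]
grip_width: 0.179
18.05 [0.53039701 0.18599081 0.2319123 ] [-4.4 -1.9 15.6] [-0.31  1.08  0.02]
18.1 [0.53037017 0.18598439 0.23187768] [-4.4 -2.3 15.4] [-0.29  1.08 -0.02]
18.15 [0.53039273 0.18599064 0.23188619] [-4.5 -0.9 16.6] [-0.25  1.13  0.  ]
18.2 [0.53040972 0.18599342 0.23188129] [-3.2 -1.6 15.5] [-0.29  1.11 -0.05]
```

View pics/w14.png

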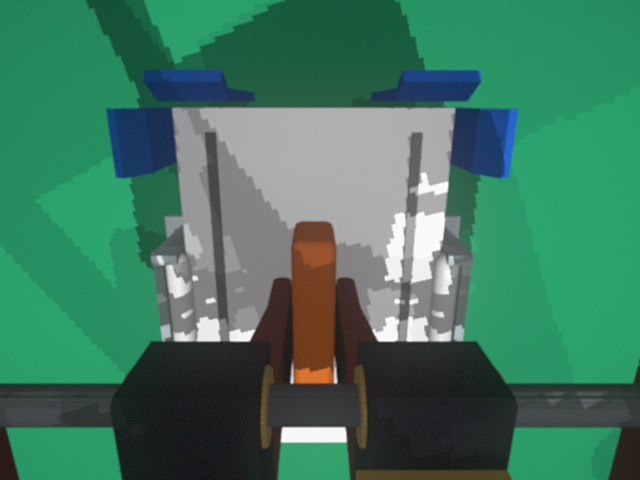

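The press is steady at about 15.5 N. The cover is at seat height, with the rollers over its edges at (178,290) and (443,290). Handing in.

```bash
python3 -c "
from h import *
print(workorder.hand_in()); s=status.sense();print(s['clock'],s['contact_force'],s['tcp_pos'])"
```

```text
the job is handed in; nothing more can be done
None
the job is handed in; nothing more can be done
```

I levelled the heap, set the cover on the case and pressed it home, then handed in at about 18.2 s with the grip still pressing at about 15.5 N. Nothing was read after the hand-in.

- **Caps:** I pushed the two top caps off the cluster into the empty end of the case with the fingers. They first stood on edge, so I tipped them flat; they now lie base-up. The overhead view showed all six separate on the floor. Heights checked on four of them from two views put their tops 22–24 mm above the bench, which matches lying flat.
- **Cover:** I took it by the orange grip and lowered it between the guides without contact. I then pressed until the latch force turned to a pull of about 9 N, and the rollers snapped in.
- **Last checks:** The tool stopped at z = 0.2319, exactly 40 mm above its height when I gripped the cover on the bench. Pressing with up to 19 N gave no further travel. The wrist picture shows both white rollers lying over the cover's edges. I could not read the latch joints directly, so the snap is judged from force, height and pictures.
- **Disagreeing:** A small side force of about 4–5 N and about 1 N m of wrist moment remained while pressing; trimming did not fully remove it.
- **Bench:** In the scene view taken about a second before hand-in, the other objects were where they started.

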